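# Load tube caps into the capper's infeed track

## Robot

A 6-joint arm with a two-finger parallel gripper is mounted at the origin on the work surface. World frame = base frame: x ahead of the robot, y to its left, z up, the work surface at z = 0. Lengths are in m, angles in rad, forces in N, time in s.
With the tool pointing down it reaches from about 0.35 to 0.975 m from the base axis. Payload 7.1 kg.
Tool frame: the origin (TCP) lies at the very end of the fingers, on their centre line; the grasp point (between the pads) lies 19 mm behind it; x points along the fingers, y is the direction in which the jaws open and shut, and the axes are right-handed (so a half turn about x gives the same grasp; the last joint's range is limited). The gripper opens to 88 mm and grips with 3 to 60 N. Pads are 20 mm wide; open, the fingers measure 115 mm over their backs; the gripper's body (75 mm by 178 mm) begins 61 mm behind the grasp point.
Start: joints at [-1.218, 0.423, 1.63, -0, 1.089, -0.019], TCP at [0.227, -0.582, 0.223] pointing down, gripper open.
Joint ranges: [-3, 3], [-0.9, 2.11], [0.09, 2.58], [-1.31, 4.45], [0.11, 2.69], [-2.54, 2.54]. Speed limits (rad/s): [2.39, 2.39, 3.01, 3.14, 3.14, 3.14].

## Interface

Orientations are given as a 3x3 rotation matrix whose columns are the frame's x, y, z axes.
In Python, from bench import r, grab_frame, order gives the robot as it stands.
- The arm moves only by the shell command python3 -m crank 'ROWS' [FORCE]. ROWS is text: rows parted by semicolons, each of 7 numbers parted by spaces: the turn, a rotation vector about the tool's x, y, z as a fraction of full scale, then the shift along the tool's x, y, z as a fraction of full scale, then the closure, from -1 (fully open) to 1 (shut). In form: rx ry rz x y z fingers; .... A call has 1 to 8 rows; each row shifts and turns the pose as measured when the row begins, along the tool's axes as they then stand; what a row does not reach is not made up. Full scale, the value 1, is 120 mm for a shift and 90 degrees for a turn. A row lasts 1/8 s, in which the tool goes at most 62.5 mm and 10.7 degrees, less where a joint would pass 70% of its speed; a pose out of reach is approached as far as the arm can. A call with a number of a shift or a turn outside -1 to 1 is refused whole. A call with a gripper value outside its range is refused whole. The fingers move at their own pace and stop on an object; FORCE is the grip in N (left out, the last holds). Time passes only in rows, so rows that do not move let the fingers close. It gives the time, the measured TCP pose, the force and the opening at its end, in the units of the state.
- r.get_obs(): the state, without advancing time (a new reading comes with each control period).
- grab_frame(name): name is "side" or "top" or "wrist"; returns a dict with "image" (480x640x3 uint8, red, green, blue), "fx", "fy", "cx", "cy" (pixels), "view" (4x4, takes a point from world to camera coordinates); the wrist camera has in their place "mount" (4x4, takes a point from camera to tool coordinates, whose origin is the TCP and whose axes are the tool frame's). Camera axes: x right, y down, z forward; pixel columns grow to the right and rows downward; lengths in m; the calibration is good to about 2 mm. A picture is of the moment at which its call begins: read the wrist's pose just before it. There is no depth.
- order.finish_job(): hands the job in, once; it reports no verdict.
The state is a dict: "clock": time; "joint_pos": joint angles; "qvel": joint speeds; "joint_torque": joint torques, N m; "ee_pos": TCP position; "eef_rot": TCP orientation; "wrist_force": force on the tool from outside, world axes, zero at the start; "ft_torque": the same for the moment, N m; "opening": finger opening in m.
Only numpy, scipy, OpenCV 4.12 (cv2) and the standard library are available. Lean on these libraries where they do the work, as an engineer would, in place of code of your own. Each camera call takes 0.05 s, during which the arm holds its last target.

## Task

Load the cap track of the tube capper: with the fingertips, sweep the three blue caps across the metal loading pan and through the gate into the single-file track, one at a time, each cap wholly inside the track before the next one enters the gate. Only push the caps, keeping them flat on the pan: do not pick up or tip any of them. Leave the odd red cap on the pan short of the gate, and do not disturb the jar and the beaker beside the track.

Things in the scene. Friction and masses are not known exactly. Their poses are not given: they have to be found in the camera images.
- gate (a point): Middle of the gate of the fixed cap infeed, at pan floor level, 30 mm above the bench. x: level, from the pan through the gate along the track; y: level, across; z up. The gate is the 42 mm gap between two black upright posts, 12 mm thick, 22 mm tall, centred at x 0, y -27 and +27 mm. A cap is wholly through when its centre is 19 mm past (x = 19 mm).
- pan (a point): Middle of the metal loading pan's floor, 110 mm before the gate, level with it, axes as the gate's. In the gate's frame the flat floor spans x -220 to 0, y -140 to +140 mm, with rims 12 mm high. Two aluminium fences, 16 mm high and 5 mm thick, narrow it to the gate like a funnel: straight faces from (x -2, y +-30) at the posts to (x -80, y +-139) at the side rims.
- track_end (a point): Middle of the stop block's face that ends the track, 130 mm past the gate, at floor level, axes as the gate's. The track takes three caps in a row; one pushed in pushes earlier ones along. Rails 18 mm high, 42 mm apart inside, 58 mm outside. Stop block 26 mm high; an air cylinder 20 mm thick juts from it to y +100 mm.
- rod (a point): Near end of the steel hold-down rod over the middle of the track: 10 mm past the gate, 31 mm above the floor. The rod is 6 mm thick, clears the caps' tops by 4 mm and runs to the stop block under two crossbars (tops 40 mm above the floor, 30 and 105 mm past the gate). Caps cannot be put in from above and a finger can go only about 8 mm past the gate.
- cap_a_center (a point): Blue flip-top tube cap, a plain round disc 38 mm across and 24 mm tall, about 12 g, lying on its flat open end; the point is its centre, 12 mm above the floor it stands on, z up; its sides are upright and it slides freely when pushed low down
- cap_b_center (a point): Blue flip-top tube cap, a plain round disc 38 mm across and 24 mm tall, about 12 g, lying on its flat open end; the point is its centre, 12 mm above the floor it stands on, z up; its sides are upright and it slides freely when pushed low down
- cap_c_center (a point): Blue flip-top tube cap, a plain round disc 38 mm across and 24 mm tall, about 12 g, lying on its flat open end; the point is its centre, 12 mm above the floor it stands on, z up; its sides are upright and it slides freely when pushed low down
- odd_cap_center (a point): Red flip-top tube cap, a plain round disc 38 mm across and 24 mm tall, about 12 g, lying on its flat open end; the point is its centre, 12 mm above the floor it stands on, z up; its sides are upright and it slides freely when pushed low down; the odd one that stays on the pan
- jar_center (a point): Amber glass sample jar with white lid, 54 mm across, 75 mm tall, standing on the bench beside the track; the point is its centre, 37.5 mm above the bench
- beaker_center (a point): Small clear glass beaker, 56 mm across, 70 mm tall, standing on the bench on the other side of the track; the point is 35 mm above the bench on its axis
Things that resemble listed ones, but are neither listed nor needed, are in the scene too. What is shaped like the part that bears cap_a_center but black, turquoise or white is not meant.

How it is judged:
By the outcome, as a careful person would: the job done as asked, in the order asked, and still so for the second after the job is handed in, with the robot touching nothing.
It also fails if it takes over 64 s, if anything falls off the work surface, if the arm or the gripper's body presses on something with over 40 N, if the wrist force passes 120 N, or if a joint passes its speed limit or range.

## Working session

There is one attempt and no reset: what is moved stays moved. The work goes in short steps, Python scripts to look and compute and a shell command to move; the robot and the scene stay as the last step left them, time stands still between calls to the robot, and variables do not carry over. Pictures are saved under pics/ and viewed, and the job is handed in when it is done.

```bash
ls; mkdir -p pics; python3 - <<'E'
from bench import r, grab_frame
import cv2,numpy as np
o=r.get_obs()
for k,v in o.items(): print(k,np.round(v,3).tolist())
for n in ("top","side"):
    f=grab_frame(n); cv2.imwrite(f"pics/{n}0.png",f["image"][:,:,::-1]); print(n,f["fx"],f["fy"],f["cx"],f["cy"],np.round(f["view"],4).tolist())
E
```

```text
pics
clock 0.0
joint_pos [-1.218, 0.424, 1.631, 0.0, 1.089, -0.019]
qvel [-0.002, 0.0, -0.001, 0.001, 0.001, 0.002]
joint_torque [-0.001, -54.464, -27.366, 0.064, 0.023, -0.0]
ee_pos [0.227, -0.582, 0.222]
eef_rot [[-0.001, 0.363, -0.932], [0.001, -0.932, -0.363], [-1.0, -0.002, -0.0]]
wrist_force [-0.295, -0.15, -0.293]
ft_torque [-0.039, 0.02, -0.006]
opening 0.088
top 456.5353674154191 456.5353674154191 306.86986374784317 238.759404209509 [[-0.028, -0.9996, 0.0063, 0.0232], [-0.9912, 0.027, -0.1293, 0.5892], [0.1291, -0.0099, -0.9916, 0.73], [0.0, 0.0, 0.0, 1.0]]
side 602.0163303185618 602.0163303185618 316.67125135976903 232.4244079709731 [[-0.8965, -0.4429, -0.012, 0.4965], [-0.3318, 0.6892, -0.6441, 0.2142], [0.2935, -0.5735, -0.7648, 0.6], [0.0, 0.0, 0.0, 1.0]]
```

View pics/top0.png

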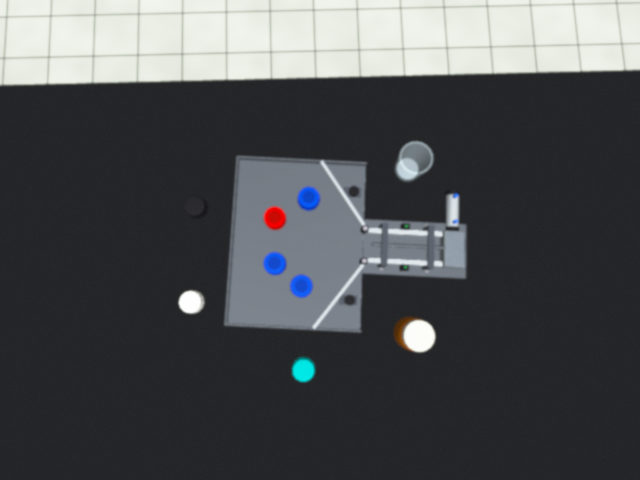

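View pics/side0.png

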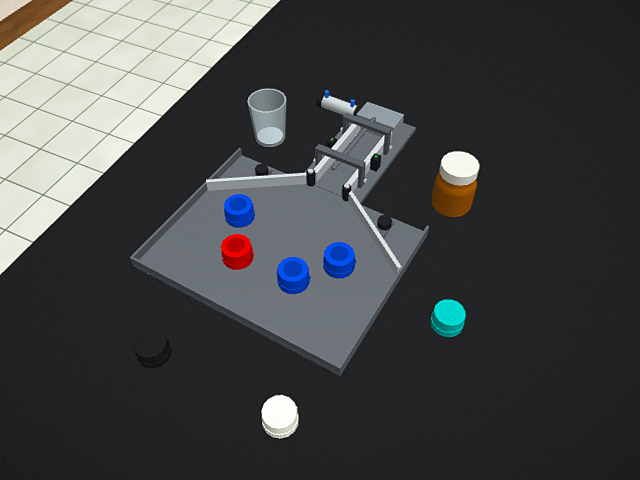

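```bash
cat > h.py <<'E'
from bench import r, grab_frame
import cv2,numpy as np
def ray(f,u,v,z):
    R=f["view"][:3,:3];t=f["view"][:3,3];c=-R.T@t
    d=R.T@np.array([(u-f["cx"])/f["fx"],(v-f["cy"])/f["fy"],1]); return (c+d*(z-c[2])/d[2])[:2]
def proj(f,P):
    q=f["view"][:3,:3]@np.array(P)+f["view"][:3,3]; return (f["fx"]*q[0]/q[2]+f["cx"],f["fy"]*q[1]/q[2]+f["cy"])
def blobs(f,z=.042,amin=120):
    h=cv2.cvtColor(f["image"],cv2.COLOR_RGB2HSV);out=[]
    for n,ms in (("blue",[(105,130)]),("red",[(0,6),(174,180)])):
        m=sum(cv2.inRange(h,(a,150,60),(b,255,255)) for a,b in ms)
        for c in cv2.findContours(m,cv2.RETR_EXTERNAL,cv2.CHAIN_APPROX_NONE)[0]:
            if cv2.contourArea(c)<amin: continue
            M=cv2.moments(cv2.convexHull(c));u,v=M["m10"]/M["m00"],M["m01"]/M["m00"]
            out.append((n,u,v,cv2.contourArea(c),ray(f,u,v,z)))
    return out
E
python3 - <<'E'
from h import *
for n in("top","side"):
    f=grab_frame(n)
    for b in blobs(f): print(n,b[0],np.round(b[1:4],1),b[4].round(4))
    im=f["image"][:,:,::-1]
    if n=="top":
        c=im[145:345,215:482]; cv2.imwrite("pics/topc.png",cv2.resize(c,None,fx=3,fy=3,interpolation=cv2.INTER_CUBIC))
    else:
        c=im[80:280,200:440]; cv2.imwrite("pics/sidec.png",cv2.resize(c,None,fx=3,fy=3,interpolation=cv2.INTER_CUBIC))
E
```

```text
top blue [300.9 285.7 365. ] [0.5113 0.0189]
top blue [274.4 263.  370. ] [0.5499 0.062 ]
top blue [308.4 198.2 379.5] [0.6584 0.0025]
top red [274.5 217.7 365. ] [0.6264 0.0604]
side blue [292.9 275.1 957.5] [0.5516 0.0652]
side blue [338.8 259.9 924.5] [0.5133 0.0223]
side blue [238.7 210.5 800. ] [0.6599 0.006 ]
side red [236.7 251.5 895. ] [0.628  0.0636]
```

View pics/topc.png

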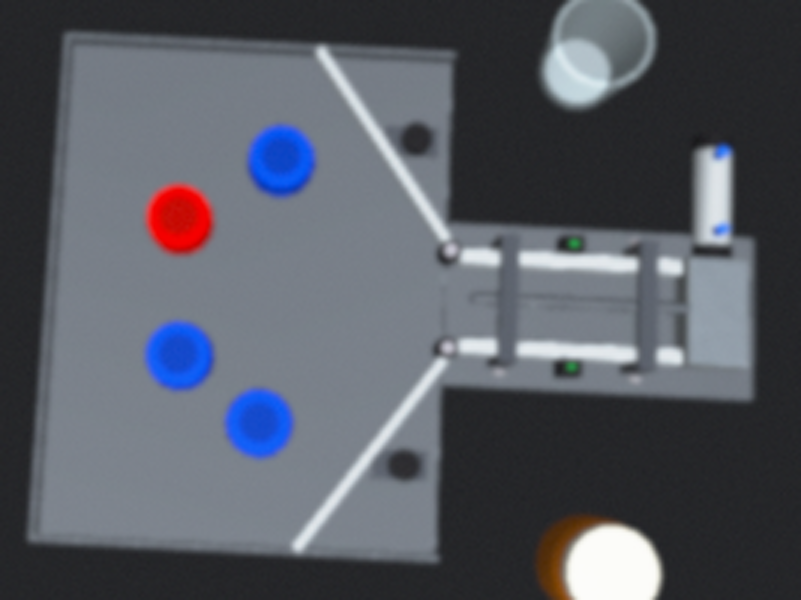

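View pics/sidec.png

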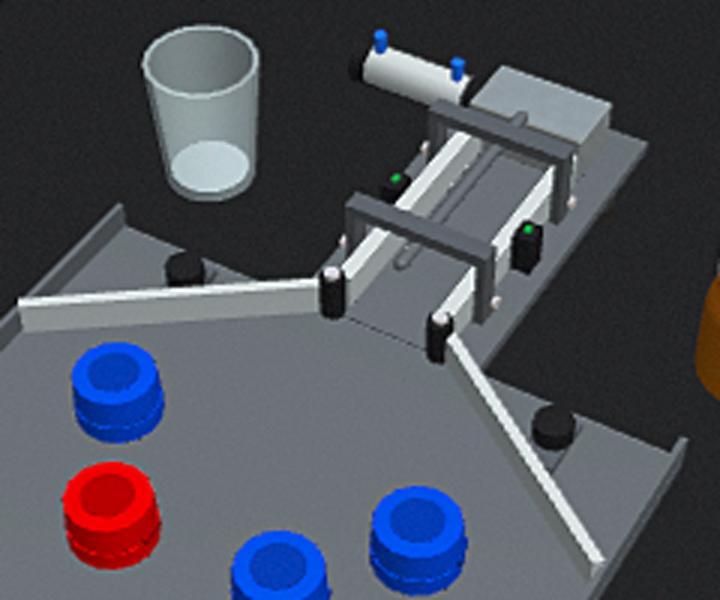

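```bash
cat >> h.py <<'E'
def lin(f,u,v):return ray(f,u,v,.052)
E
python3 - <<'E'
from h import *
T=grab_frame("top");S=grab_frame("side")
for n,f,p in(("top",T,((364.7,228.7),(364,261))),("side",S,((310.3,171),(346,186.3)))):
    a=ray(f,*p[0],.052);b=ray(f,*p[1],.052);g=(a+b)/2;d=(a-b)/np.linalg.norm(a-b)
    x=np.array([d[1],-d[0]]);print(n,a,b,np.linalg.norm(a-b),"gate",g,"xdir",x)
    P=[(n0,q) for n0,*_,q in blobs(f)]
    for n0,q in P: print(n0,((q-g)@x*1000).round(1),((q-g)@d*1000).round(1))
# pan corners & track by top for angle
q=lambda u,v,z:ray(T,215+u/3,145+v/3,z)
for nm,a,b,z in(("toprim",(66,33),(455,52),.042),("botrim",(28,541),(438,561),.042),("left",(66,33),(28,541),.042),("track",(455,224),(755,238),.03),("track2",(442,386),(752,401),.03),("fenceL",(320,48),(449,238),.046),("fenceR",(297,549),(444,364),.046)):
    A,B=q(*a,z),q(*b,z);d=B-A;print(nm,A.round(4),B.round(4),np.linalg.norm(d).round(4),np.degrees(np.arctan2(d[1],d[0])).round(2))
E
```

```text
top [ 0.60205118 -0.08930774] [ 0.54845107 -0.08577304] 0.053716528082184814 gate [ 0.57525112 -0.08754039] xdir [-0.06580292 -0.99783264]
blue -102.0 -70.8
blue -147.6 -35.3
blue -95.3 77.0
red -151.0 41.3
side [ 0.60562136 -0.08736155] [ 0.5518975  -0.08207258] 0.05398357548433418 gate [ 0.57875943 -0.08471707] xdir [-0.09797372 -0.995189  ]
blue -146.5 -41.8
blue -100.1 -75.6
blue -98.3 71.8
red -152.4 34.5
toprim [0.7353 0.1226] [ 0.7183 -0.0992] 0.2224 -94.38
botrim [0.4504 0.1456] [ 0.4333 -0.0771] 0.2233 -94.38
left [0.7353 0.1226] [0.4504 0.1456] 0.2859 175.38
track [ 0.6209 -0.0964] [ 0.6082 -0.2673] 0.1714 -94.25
track2 [ 0.5289 -0.085 ] [ 0.5156 -0.2588] 0.1744 -94.35
fenceL [ 0.7215 -0.022 ] [ 0.6103 -0.0904] 0.1305 -148.38
fenceR [ 0.4422 -0.0005] [ 0.5401 -0.0845] 0.129 -40.63
```

```bash
cat >> h.py <<'E'
import sys
G=np.array([.577,-.0862]);TH=np.radians(-94.4)
gx=np.array([np.cos(TH),np.sin(TH)]);gy=np.array([-gx[1],gx[0]])
def tog(p): p=np.array(p)[:2]-G; return np.array([p@gx,p@gy])*1000
def tow(x,y): return G+(x*gx+y*gy)/1000
def state():
    o=r.get_obs();R=o["eef_rot"];y=R[:,1]
    phi=(np.degrees(np.arctan2(y[1],y[0]))+4.4+180)%360-180
    print("t %.2f"%o["clock"],"tcp gate",tog(o["ee_pos"]).round(1),"z %.1f"%(o["ee_pos"][2]*1000),"phi %.1f"%phi,"tilt",R[2,1:].round(4),"F",np.round(o["wrist_force"],1),"op %.1f"%(o["opening"]*1000),"q",np.round(o["joint_pos"],2)); return o,phi
def caps(*names):
    for n in names or("top","side"):
        f=grab_frame(n); print(n,[(b[0],tog(b[4]).round(1).tolist()) for b in blobs(f)])
def plan(x,y,z,phi):
    "remaining in tool axes as if already turned to phi (forward=z, lateral=y), and now"
    o,p=state();d=np.array([*tow(x,y),z/1000])-o["ee_pos"];g=np.array([d@[*gx,0],d@[*gy,0]])*1000
    dp=phi-p
    for nm,a in(("now",p),("after turn",phi)):
        c,s=np.cos(np.radians(a)),np.sin(np.radians(a));fw=g[0]*c+g[1]*s;la=-g[0]*s+g[1]*c
        print(nm,"turn rx frac %.3f"%(-dp/90),"shift frac x(down) %.3f y %.3f z %.3f"%(-d[2]/.12,la/120,fw/120))
E
python3 - <<'E'
from h import *
caps(); plan(-119,-89,222,42)
E
```

```text
top [('blue', [-99.8, -73.6]), ('blue', [-145.7, -38.4]), ('blue', [-94.7, 74.3]), ('red', [-150.0, 38.1])]
side [('blue', [-149.0, -37.0]), ('blue', [-103.3, -71.8]), ('blue', [-98.3, 75.5]), ('red', [-153.3, 39.4])]
t 0.40 tcp gate [ 521.4 -310.8] z 222.6 phi -64.3 tilt [-0.0002 -0.    ] F [ 0.2  0.7 -0.2] op 88.1 q [-1.22  0.42  1.63  0.    1.09 -0.02]
now turn rx frac -1.181 shift frac x(down) 0.005 y -4.007 z -3.980
after turn turn rx frac -1.181 shift frac x(down) 0.005 y 4.945 z -2.729
```

```bash
python3 -m crank '0 0 0 0 -0.35 -0.35 0.45; 0 0 0 0 -0.35 -0.35 0.45; 0 0 0 0 -0.35 -0.35 0.45; 0 0 0 0 -0.35 -0.35 0.45; 0 0 0 0 -0.35 -0.35 0.45; 0 0 0 0 -0.35 -0.35 0.45; 0 0 0 0 -0.35 -0.35 0.45; 0 0 0 0 -0.35 -0.35 0.45' 10
python3 -c "
from h import *
plan(-119,-89,222,42)"
```

```text
clock: 1.4
ee_pos: [0.4237, -0.1395, 0.2232]
eef_rot: [[0.005, 0.356, -0.935], [-0.004, -0.935, -0.356], [-1.0, 0.006, -0.003]]
wrist_force: [0.2, -0.2, -0.0]
opening: 0.0242
t 1.40 tcp gate [  64.9 -148.8] z 223.2 phi -64.8 tilt [ 0.006  -0.0034] F [ 0.2 -0.2 -0. ] op 24.2 q [-0.34  0.15  2.01 -0.    0.97  0.87]
now turn rx frac -1.186 shift frac x(down) 0.010 y -1.174 z -1.104
after turn turn rx frac -1.186 shift frac x(down) 0.010 y 1.396 z -0.805
```

```bash
python3 -m crank '-0.118 0 0 0 -0.2 -0.2 0.45; -0.118 0 0 0 -0.2 -0.2 0.45; -0.118 0 0 0 -0.15 -0.2 0.45; -0.118 0 0 0 0 -0.2 0.45; -0.118 0 0 0 0 -0.2 0.45; -0.118 0 0 0 0 -0.1 0.45; -0.118 0 0 0 0 0 0.45; -0.118 0 0 0 0 0 0.45' 10
python3 -c "
from h import *
plan(-119,-89,222,42)"
```

```text
clock: 2.4
ee_pos: [0.4822, 0.0163, 0.2245]
eef_rot: [[0.009, 0.956, 0.293], [-0.004, 0.293, -0.956], [-1.0, 0.008, 0.007]]
wrist_force: [0.5, -0.2, -0.1]
opening: 0.024
t 2.40 tcp gate [ -94.9 -102.3] z 224.5 phi 21.4 tilt [0.0077 0.007 ] F [ 0.5 -0.2 -0.1] op 24.0 q [ 0.01  0.21  1.94 -0.01  0.98 -0.28]
now turn rx frac -0.228 shift frac x(down) 0.021 y 0.177 z -0.146
after turn turn rx frac -0.228 shift frac x(down) 0.021 y 0.217 z -0.075
```

```bash
python3 -m crank '-0.114 0 0 0 0.1 -0.06 0.45; -0.114 0 0 0 0.1 -0.06 0.45; 0 0 0 0.35 0 -0.03 0.45; 0 0 0 0.35 0 0 0.45; 0 0 0 0.35 0 0 0.45; 0 0 0 0 0 0 0.45' 10
python3 - <<'E'
from h import *
plan(-125,-95,36,42)
for n in("top","side","wrist"):
    f=grab_frame(n);cv2.imwrite(f"pics/{n}1.png",f["image"][:,:,::-1])
    if n!="wrist": print(proj(f,r.get_obs()["ee_pos"]))
    else: print(f["mount"],f["fx"],f["cx"],f["cy"])
E
```

```text
clock: 3.15
ee_pos: [0.5009, 0.0421, 0.0976]
eef_rot: [[0.015, 0.783, 0.621], [-0.004, 0.621, -0.783], [-1.0, 0.009, 0.013]]
wrist_force: [-0.3, -0.5, 0.3]
opening: 0.0244
t 3.15 tcp gate [-122.1  -85.7] z 97.6 phi 42.8 tilt [0.0095 0.0127] F [-0.3 -0.5  0.3] op 24.4 q [ 0.06  0.43  1.99 -0.01  0.7  -0.6 ]
now turn rx frac 0.009 shift frac x(down) 0.513 y -0.040 z -0.071
after turn turn rx frac 0.009 shift frac x(down) 0.513 y -0.041 z -0.070
(np.float64(285.58391591229264), np.float64(290.92662432397583))
(np.float64(340.1922473508062), np.float64(243.20828400820986))
[[ 1.75611287e-04 -2.87886980e-01  9.57664375e-01 -1.62126312e-01]
 [ 9.99999984e-01  3.45969203e-05 -1.72974255e-04  3.29385899e-04]
 [ 1.66647977e-05  9.57664391e-01  2.87886982e-01 -7.81640097e-02]
 [ 0.00000000e+00  0.00000000e+00  0.00000000e+00  1.00000000e+00]] 398.59382441144635 321.73038085546114 237.91825234420995
```

View pics/side1.png

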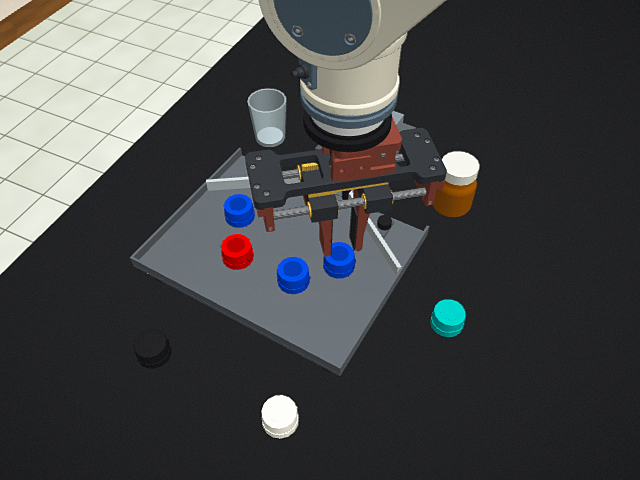

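View pics/wrist1.png

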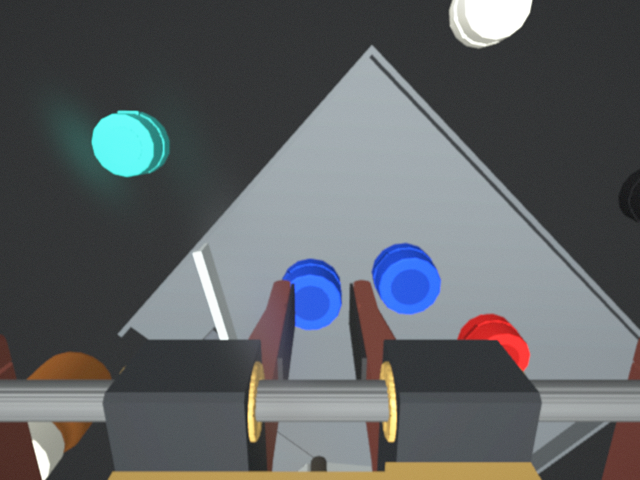

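```bash
cat >> h.py <<'E'
def wristcaps(save=None,z=.042):
    o=r.get_obs();f=grab_frame("wrist");T=np.eye(4);T[:3,:3]=o["eef_rot"];T[:3,3]=o["ee_pos"]
    f["view"]=np.linalg.inv(T@f["mount"])
    if save: cv2.imwrite(save,f["image"][:,:,::-1])
    print("wrist",[(b[0],np.round(b[1:3]).tolist(),tog(b[4]).round(1).tolist()) for b in blobs(f,z,300)]);return f
E
python3 - <<'E'
from h import *
wristcaps()
E
```

```text
wrist [('blue', [312.0, 292.0], [-101.9, -70.0]), ('blue', [404.0, 277.0], [-146.5, -35.4]), ('red', [494.0, 338.0], [-156.3, 37.2])]
```

```bash
python3 -m crank '0 0 0 0 -0.035 -0.11 0.45; 0 0 0 0.25 0 0 0.45; 0 0 0 0.2 0 0 0.45; 0 0 0 0 0 0 0.45' 10
python3 - <<'E'
from h import *
plan(-125,-95,36,42);wristcaps("pics/wrist2.png");caps("top")
E
```

```text
clock: 3.85
ee_pos: [0.4957, 0.0516, 0.0518]
eef_rot: [[0.034, 0.783, 0.621], [-0.002, 0.621, -0.784], [-0.999, 0.025, 0.023]]
wrist_force: [-0.3, -0.9, -0.1]
opening: 0.0244
t 3.85 tcp gate [-131.2  -91.6] z 51.8 phi 42.8 tilt [0.0249 0.0229] F [-0.3 -0.9 -0.1] op 24.4 q [ 0.08  0.51  2.02 -0.01  0.57 -0.58]
now turn rx frac 0.009 shift frac x(down) 0.132 y -0.056 z 0.019
after turn turn rx frac 0.009 shift frac x(down) 0.132 y -0.055 z 0.019
wrist [('blue', [317.0, 350.0], [-106.8, -71.3]), ('blue', [424.0, 320.0], [-153.5, -44.1]), ('red', [551.0, 439.0], [-150.4, 62.2])]
top [('blue', [-94.7, 74.3]), ('red', [-150.0, 38.0])]
```

View pics/wrist2.png

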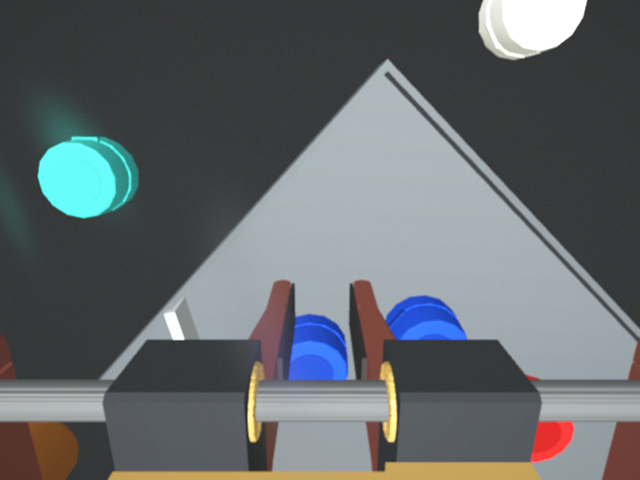

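```bash
python3 -m crank '0 0.015 -0.016 0 -0.035 0 0.45; 0 0 0 0.11 0 0 0.45; 0 0 0 0 0 0 0.45' 10
python3 - <<'E'
from h import *
plan(-25,0,36,42);wristcaps("pics/wrist3.png");
f=grab_frame("side");cv2.imwrite("pics/side3.png",cv2.resize(f["image"][120:320,200:440,::-1],None,fx=3,fy=3))
E
```

```text
clock: 4.32
ee_pos: [0.4952, 0.0495, 0.0421]
eef_rot: [[0.007, 0.784, 0.621], [0.001, 0.621, -0.784], [-1.0, 0.006, 0.003]]
wrist_force: [-0.1, 0.2, -0.3]
opening: 0.0239
t 4.33 tcp gate [-129.   -91.9] z 42.1 phi 42.8 tilt [0.0061 0.0035] F [-0.1  0.2 -0.3] op 23.9 q [ 0.08  0.54  2.01  0.    0.59 -0.6 ]
now turn rx frac 0.009 shift frac x(down) 0.051 y -0.027 z 1.156
after turn turn rx frac 0.009 shift frac x(down) 0.051 y -0.010 z 1.157
wrist [('blue', [319.0, 353.0], [-108.7, -74.3]), ('blue', [432.0, 325.0], [-154.5, -46.8]), ('red', [561.0, 450.0], [-150.8, 54.6])]
```

View pics/wrist3.png

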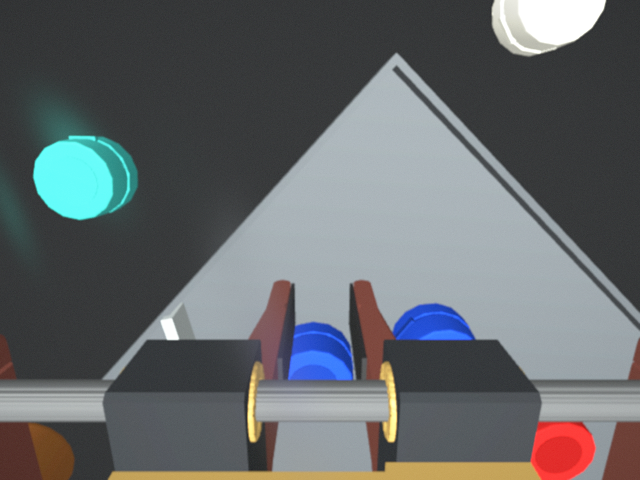

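View pics/side3.png

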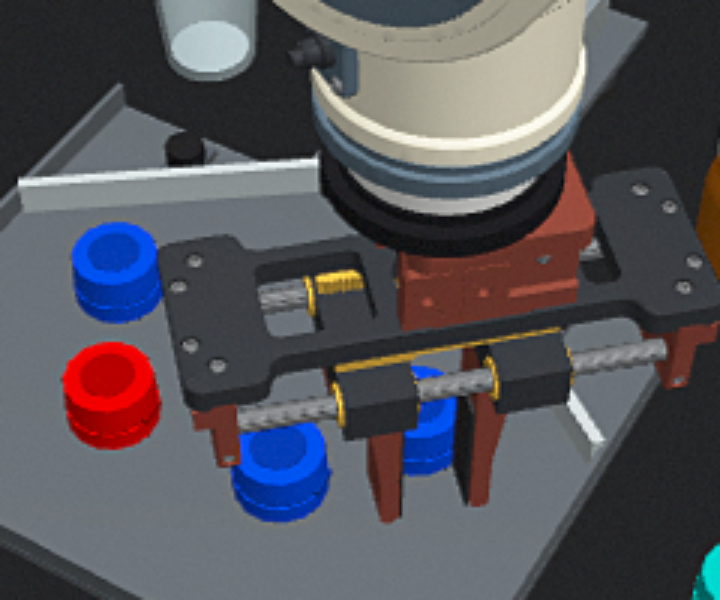

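```bash
python3 -m crank '0 0 0 0.045 0 0.03 0.45; 0 0.002 0 0 -0.004 0.1 0.45; 0 0.002 0 0 -0.004 0.1 0.45; 0 0.002 0 0 -0.004 0.1 0.45; 0 0 0 0 -0.004 0.1 0.45; 0 0 0 0 -0.004 0.1 0.45' 10
python3 - <<'E'
from h import *
plan(-43,-17,36,42);wristcaps("pics/wrist4.png")
E
```

```text
clock: 5.18
ee_pos: [0.5362, -0.0054, 0.037]
eef_rot: [[0.002, 0.783, 0.621], [0.009, 0.621, -0.783], [-1.0, 0.007, -0.006]]
wrist_force: [-0.2, 0.6, -0.0]
opening: 0.0243
t 5.17 tcp gate [-77.4 -46.8] z 37.0 phi 42.8 tilt [ 0.0074 -0.0056] F [-0.2  0.6 -0. ] op 24.3 q [-0.04  0.58  1.92  0.02  0.63 -0.72]
now turn rx frac 0.009 shift frac x(down) 0.009 y -0.013 z 0.379
after turn turn rx frac 0.009 shift frac x(down) 0.009 y -0.007 z 0.379
wrist [('blue', [557.0, 451.0], [-98.7, 91.5]), ('blue', [322.0, 347.0], [-62.8, -32.9]), ('blue', [460.0, 209.0], [-147.1, -34.9]), ('red', [583.0, 318.0], [-151.3, 41.7])]
```

View pics/wrist4.png

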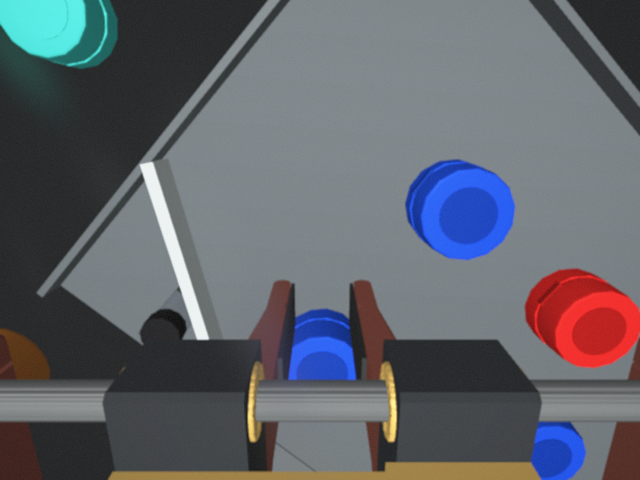

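```bash
python3 -m crank '0 0 0 0 -0.003 0.1 0.45; 0 0 0 0 -0.003 0.1 0.45; 0 0 0 0 -0.003 0.1 0.45; 0 0 0 0 0 0.06 0.45; 0 0 0 0 0 0 0.45' 10
python3 - <<'E'
from h import *
plan(-43,-17,36,42);wristcaps("pics/wrist5.png")
E
```

```text
clock: 5.85
ee_pos: [0.5655, -0.0437, 0.0369]
eef_rot: [[0.004, 0.784, 0.621], [0.009, 0.621, -0.784], [-1.0, 0.008, -0.004]]
wrist_force: [0.1, -0.4, 0.1]
opening: 0.0244
t 5.85 tcp gate [-41.5 -14.8] z 36.9 phi 42.8 tilt [ 0.0084 -0.0043] F [ 0.1 -0.4  0.1] op 24.4 q [-0.1   0.61  1.85  0.01  0.67 -0.78]
now turn rx frac 0.009 shift frac x(down) 0.008 y -0.005 z -0.022
after turn turn rx frac 0.009 shift frac x(down) 0.008 y -0.006 z -0.021
wrist [('blue', [322.0, 348.0], [-26.8, -0.7]), ('blue', [553.0, 344.0], [-98.3, 75.0]), ('blue', [476.0, 78.0], [-148.2, -35.4]), ('red', [596.0, 210.0], [-148.6, 38.2])]
```

View pics/wrist5.png

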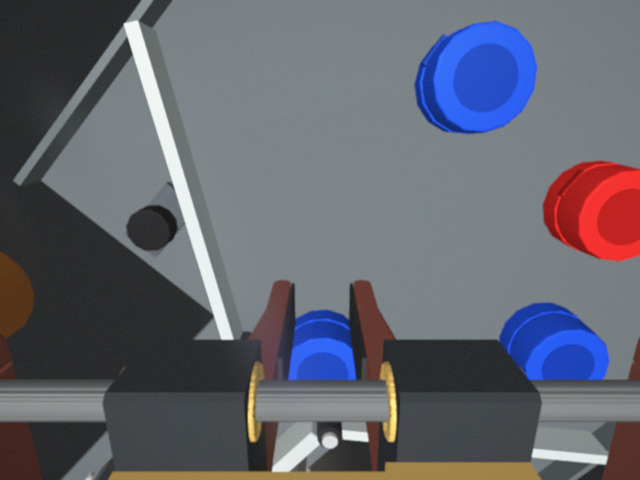

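```bash
python3 - <<'E'
from h import *
f=wristcaps();print(tog(ray(f,330,439,.052)))
E
python3 -m crank '0 0 0 0 0 -0.09 0.45; 0 0 0 0 0 -0.09 0.45; 0.119 0 0 0 0 0 0.45; 0.119 0 0 0 0 0 0.45; 0.119 0 0 0 0 0 0.45; 0.119 0 0 0 0 0 0.45; 0 0 0 0 0 0 0.45' 10
python3 - <<'E'
from h import *
plan(-62,-1,36,0);f=wristcaps("pics/wrist6.png")
E
```

```text
wrist [('blue', [322.0, 348.0], [-26.9, -1.0]), ('blue', [554.0, 345.0], [-98.4, 74.8]), ('blue', [476.0, 79.0], [-148.1, -35.5]), ('red', [596.0, 210.0], [-148.6, 38.1])]
[ 0.49221066 29.29843785]
clock: 6.82
ee_pos: [0.5458, -0.0203, 0.0368]
eef_rot: [[-0.001, 0.997, -0.083], [0.009, -0.083, -0.997], [-1.0, -0.001, -0.009]]
wrist_force: [-0.7, 0.2, -0.4]
opening: 0.0244
t 6.83 tcp gate [-63.3 -36.2] z 36.8 phi -0.3 tilt [-0.0013 -0.0092] F [-0.7  0.2 -0.4] op 24.4 q [-0.06  0.59  1.9   0.02  0.65  0.01]
now turn rx frac -0.004 shift frac x(down) 0.007 y 0.293 z 0.009
after turn turn rx frac -0.004 shift frac x(down) 0.007 y 0.293 z 0.011
wrist [('blue', [591.0, 234.0], [-95.7, 75.6]), ('blue', [319.0, 103.0], [-147.5, -35.9]), ('red', [529.0, 90.0], [-151.6, 42.2])]
```

View pics/wrist6.png

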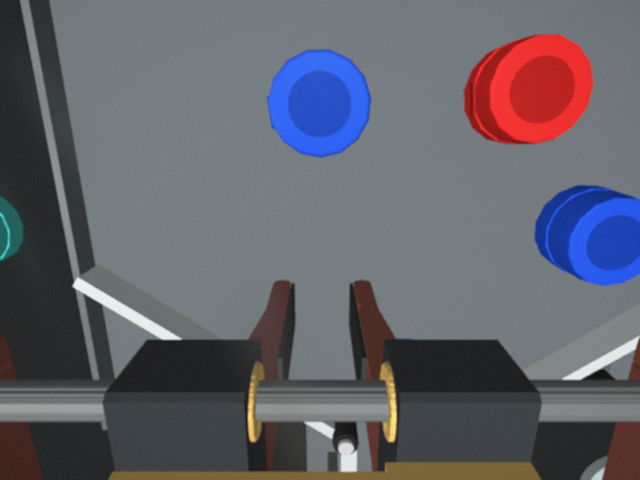

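```bash
python3 - <<'E'
from h import *
f=wristcaps();print(tog(ray(f,346,447,.052)))
E
python3 -m crank '-0.003 0.003 0 0 0.15 0 0.45; 0 0 0 0 0.143 0 0.45; 0 0 0 0 0 0 0.45' 10
python3 - <<'E'
from h import *
plan(-62,-1,36,0);f=wristcaps("pics/wrist7.png")
E
```

```text
wrist [('blue', [591.0, 234.0], [-95.7, 75.6]), ('blue', [319.0, 103.0], [-147.5, -35.8]), ('red', [529.0, 90.0], [-151.6, 42.2])]
[  1.62772064 -24.4207669 ]
clock: 7.3
ee_pos: [0.5816, -0.0227, 0.0368]
eef_rot: [[-0.001, 0.998, -0.068], [0.014, -0.068, -0.998], [-1.0, -0.002, -0.014]]
wrist_force: [0.1, -0.1, 0.7]
opening: 0.0243
t 7.30 tcp gate [-63.7  -0.3] z 36.8 phi 0.5 tilt [-0.0016 -0.0139] F [ 0.1 -0.1  0.7] op 24.3 q [-0.07  0.63  1.82  0.02  0.7  -0.02]
now turn rx frac 0.006 shift frac x(down) 0.006 y -0.006 z 0.014
after turn turn rx frac 0.006 shift frac x(down) 0.006 y -0.006 z 0.014
wrist [('blue', [326.0, 429.0], [-0.3, 3.4]), ('blue', [323.0, 362.0], [-36.6, 1.5]), ('blue', [511.0, 238.0], [-95.5, 78.2]), ('blue', [224.0, 103.0], [-147.3, -36.9]), ('red', [434.0, 93.0], [-151.6, 41.9])]
```

View pics/wrist7.png

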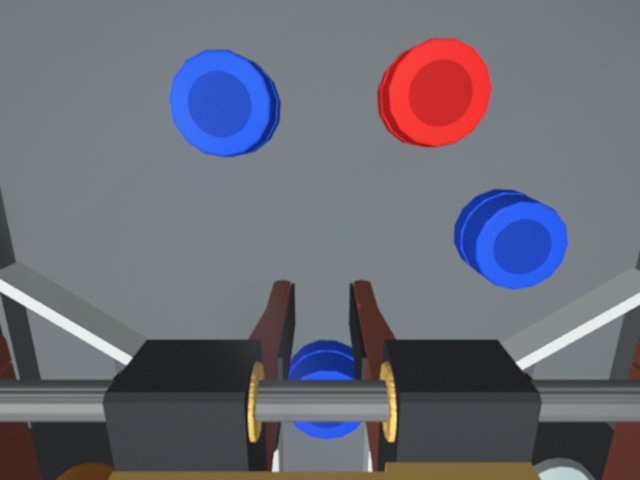

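```bash
sed -i 's/^gx=\(.*\)$/gx=\1\nG=G+(1*gx+2*gy)\/1000/' h.py; grep -n -A1 '^gx' h.py
python3 -m crank '0 -0.009 0 0 0.018 0.04 0.45; 0 0 0 0 0 0.08 0.45; 0 0 0 0 0 0.08 0.45; 0 0 0 0 0 0.08 0.45; 0 0 0 0 0 0.05 0.45; 0 0 0 0 0 0 0.45' 10
python3 - <<'E'
from h import *
plan(-20,0,36,0);f=wristcaps("pics/wrist8.png")
E
```

```text
20:gx=np.array([np.cos(TH),np.sin(TH)]);gy=np.array([-gx[1],gx[0]])
21-G=G+(1*gx+2*gy)/1000
clock: 8.1
ee_pos: [0.5779, -0.0656, 0.0362]
eef_rot: [[-0.005, 0.998, -0.068], [-0.001, -0.068, -0.998], [-1.0, -0.005, 0.001]]
wrist_force: [-0.0, 0.3, -0.9]
opening: 0.0243
t 8.10 tcp gate [-21.6  -2.7] z 36.2 phi 0.5 tilt [-0.0051  0.0014] F [-0.   0.3 -0.9] op 24.3 q [-0.13  0.63  1.82 -0.    0.7  -0.06]
now turn rx frac 0.006 shift frac x(down) 0.002 y 0.022 z 0.013
after turn turn rx frac 0.006 shift frac x(down) 0.002 y 0.022 z 0.013
wrist [('blue', [322.0, 348.0], [-2.1, -1.5]), ('blue', [531.0, 129.0], [-97.1, 76.5]), ('blue', [227.0, 16.0], [-134.4, -36.0]), ('red', [434.0, 11.0], [-136.3, 36.4])]
```

View pics/wrist8.png

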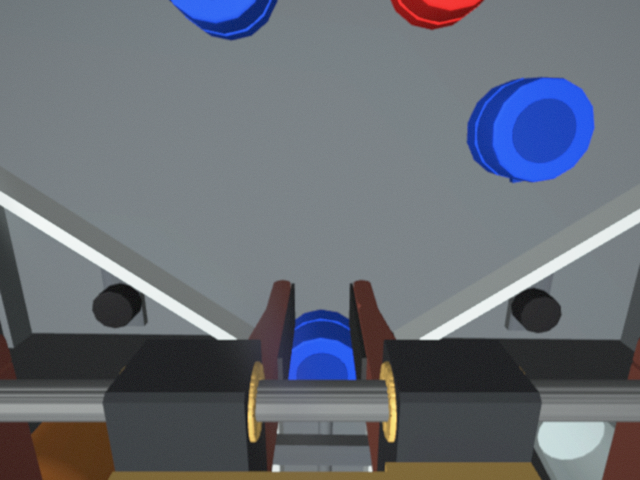

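```bash

python3 -m crank '-0.0 0 0 0 0 -0.11 0.45; 0.005 0 0 0 0.025 0 1; 0 0 0 0 0 0 1; 0 0 0 0 0 0 1' 5
python3 - <<'E'
from h import *
plan(-5,0,36,0);f=wristcaps("pics/wrist9.png")
E
```

```text
clock: 8.65
ee_pos: [0.5822, -0.0504, 0.0362]
eef_rot: [[-0.005, 0.997, -0.075], [-0.001, -0.075, -0.997], [-1.0, -0.005, 0.001]]
wrist_force: [0.2, -0.1, -0.5]
opening: 0.0007
t 8.65 tcp gate [-37.1   0.5] z 36.2 phi 0.1 tilt [-0.005   0.0013] F [ 0.2 -0.1 -0.5] op 0.7 q [-0.11  0.63  1.81 -0.    0.7  -0.03]
now turn rx frac 0.001 shift frac x(down) 0.001 y -0.004 z 0.267
after turn turn rx frac 0.001 shift frac x(down) 0.001 y -0.004 z 0.267
wrist [('blue', [515.0, 169.0], [-96.8, 76.4]), ('blue', [211.0, 36.0], [-143.6, -38.1]), ('red', [428.0, 30.0], [-145.6, 38.7])]
```

View pics/wrist9.png

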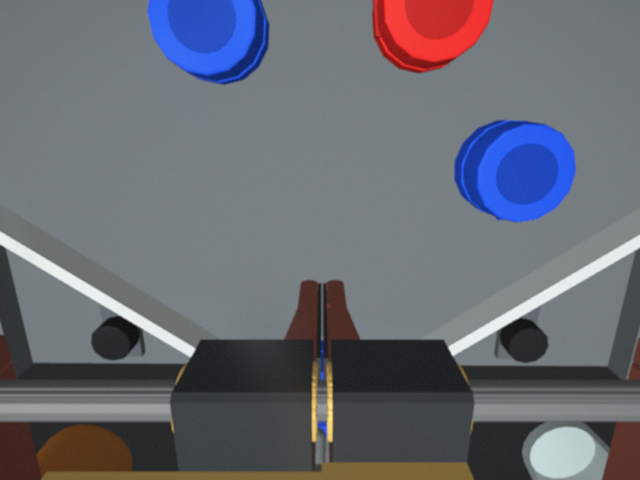

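```bash

python3 -m crank '0 0 0 0 -0.003 0.07 1; 0 0 0 0 0 0.07 1; 0 0 0 0 0 0.06 1; 0 0 0 0 0 0.05 1; 0 0 0 0 0 0.01 1; 0 0 0 0 0 0 1' 5
python3 - <<'E'
from h import *
plan(-5,0,36,0)
f=grab_frame("side");cv2.imwrite("pics/side10.png",cv2.resize(f["image"][60:260,230:470,::-1],None,fx=3,fy=3))
f=grab_frame("top");cv2.imwrite("pics/top10.png",cv2.resize(f["image"][145:345,215:482,::-1],None,fx=3,fy=3))
E
```

```text
clock: 9.45
ee_pos: [0.5792, -0.0847, 0.0362]
eef_rot: [[-0.005, 0.997, -0.076], [-0.001, -0.076, -0.997], [-1.0, -0.005, 0.001]]
wrist_force: [0.1, 0.5, 0.9]
opening: 0.0005
t 9.45 tcp gate [-2.6  0.1] z 36.2 phi 0.0 tilt [-0.005   0.0013] F [0.1 0.5 0.9] op 0.5 q [-0.16  0.63  1.81 -0.    0.71 -0.09]
now turn rx frac 0.000 shift frac x(down) 0.002 y -0.000 z -0.020
after turn turn rx frac 0.000 shift frac x(down) 0.002 y -0.000 z -0.020
```

View pics/side10.png

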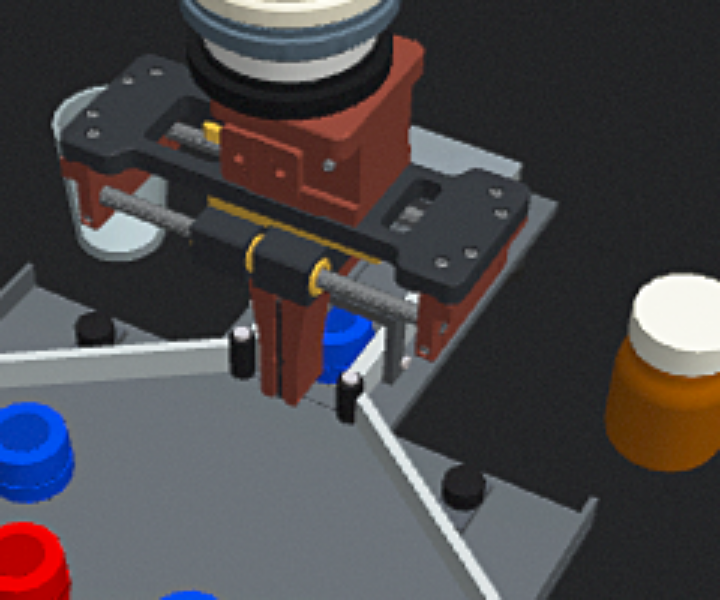

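View pics/top10.png

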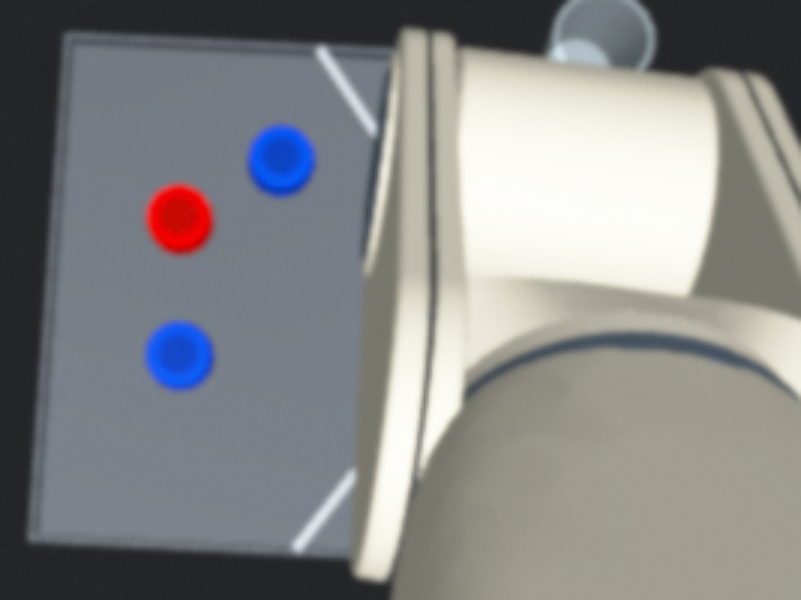

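```bash

python3 -m crank '0 0 0 0 0 -0.1 1; 0 0 0 0 0 -0.15 1; 0 0 0 -0.25 0 0 0.45; -0.093 0 0 -0.2 -0.13 -0.3 0.45; -0.093 0 0 0 -0.13 -0.3 0.45; 0 0 0 0 0 -0.3 0.45; 0 0 0 0 0 0 0.45' 10
python3 - <<'E'
from h import *
plan(-183,-48,36,16.7);f=wristcaps("pics/wrist11.png")
f=grab_frame("side");cv2.imwrite("pics/side11.png",cv2.resize(f["image"][60:260,230:470,::-1],None,fx=3,fy=3))
E
```

```text
clock: 10.42
ee_pos: [0.5417, 0.064, 0.0922]
eef_rot: [[-0.004, 0.974, 0.228], [0.0, 0.228, -0.974], [-1.0, -0.004, -0.001]]
wrist_force: [-0.2, -0.5, 0.3]
opening: 0.0243
t 10.43 tcp gate [-148.1  -48.7] z 92.2 phi 17.6 tilt [-0.0039 -0.0013] F [-0.2 -0.5  0.3] op 24.3 q [ 0.1   0.5   1.88  0.    0.76 -0.13]
now turn rx frac 0.010 shift frac x(down) 0.468 y 0.094 z -0.276
after turn turn rx frac 0.010 shift frac x(down) 0.468 y 0.089 z -0.277
wrist [('blue', [338.0, 269.0], [-147.4, -38.1]), ('red', [467.0, 300.0], [-151.6, 39.2])]
```

View pics/side11.png

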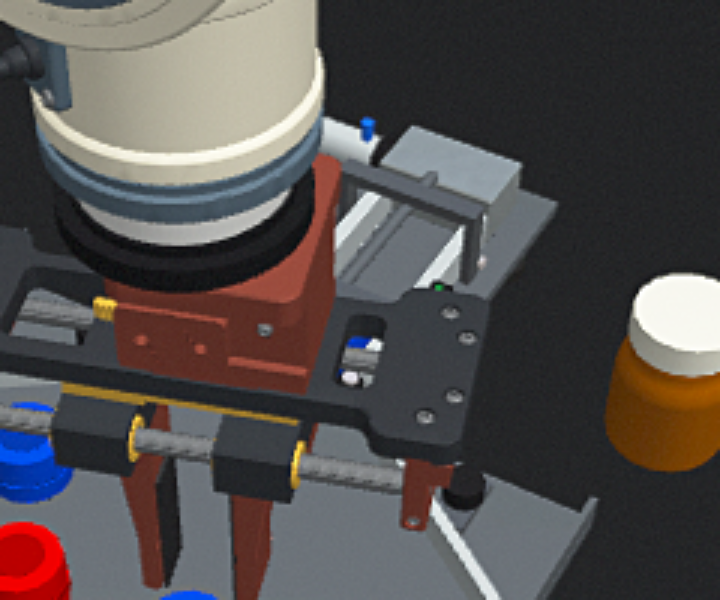

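View pics/wrist11.png

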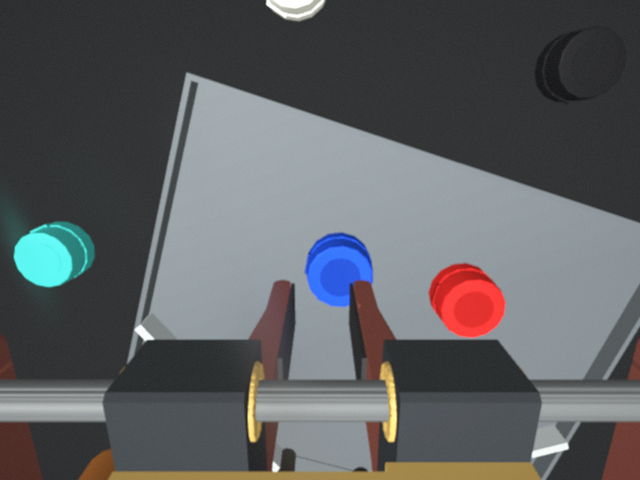

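```bash

python3 -m crank '0 0 0 0 0.045 -0.14 0.45; 0.005 0 0 0 0.043 -0.15 0.45; 0 0 0 0.23 0 0 0.45; 0 0 0 0.22 0 0 0.45; 0 0 0 0 0 0 0.45' 10
python3 - <<'E'
from h import *
plan(-183,-48,36,16.7);f=wristcaps("pics/wrist12.png")
f=grab_frame("side");cv2.imwrite("pics/side12.png",cv2.resize(f["image"][60:310,180:480,::-1],None,fx=2.4,fy=2.4))
E
```

```text
clock: 11.15
ee_pos: [0.5475, 0.1002, 0.0369]
eef_rot: [[-0.002, 0.977, 0.212], [0.001, 0.212, -0.977], [-1.0, -0.001, -0.001]]
wrist_force: [0.1, -0.3, 1.2]
opening: 0.0242
t 11.15 tcp gate [-184.6  -45.7] z 36.9 phi 16.7 tilt [-0.0015 -0.001 ] F [ 0.1 -0.3  1.2] op 24.2 q [ 0.16  0.6   1.88  0.    0.67 -0.06]
now turn rx frac -0.000 shift frac x(down) 0.007 y -0.022 z 0.007
after turn turn rx frac -0.000 shift frac x(down) 0.007 y -0.022 z 0.007
wrist [('blue', [319.0, 359.0], [-159.7, -38.7])]
```

View pics/side12.png

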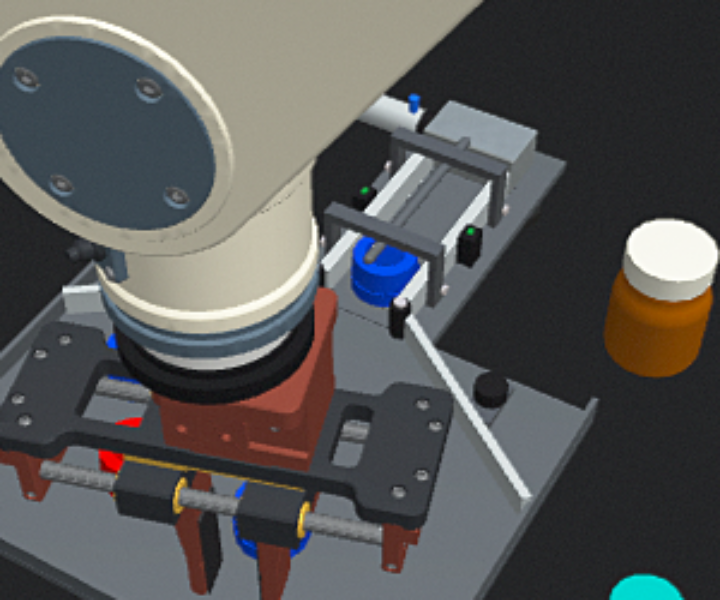

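View pics/wrist12.png

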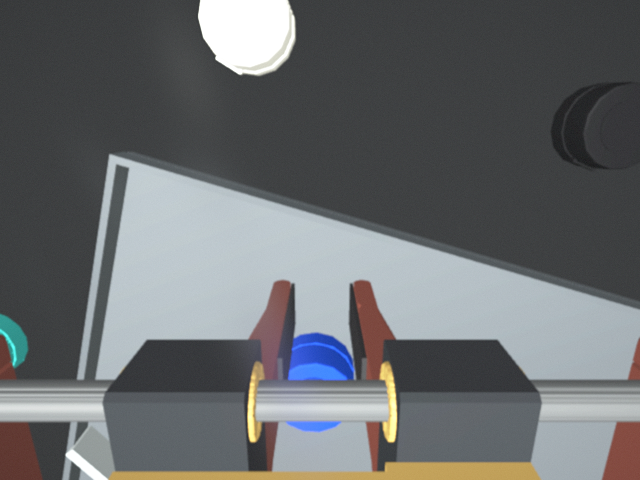

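```bash

python3 -m crank '0 0 0 0 -0.015 0.06 0.45; 0 0 0 0 0 0.1 0.45; 0 0 0 0 0 0.1 0.45; 0 0 0 0 0 0.1 0.45; 0 0 0 0 0 0.1 0.45; 0 0 0 0 0 0.1 0.45; 0 0 0 0 0 0.1 0.45; 0 0 0 0 0 0.1 0.45' 10
python3 - <<'E'
from h import *
plan(-50,-7,36,16.7);f=wristcaps("pics/wrist13.png")
E
```

```text
clock: 12.25
ee_pos: [0.5696, 0.0041, 0.0415]
eef_rot: [[0.006, 0.977, 0.211], [0.002, 0.211, -0.977], [-1.0, 0.006, -0.0]]
wrist_force: [0.1, 0.7, -0.5]
opening: 0.0241
t 12.25 tcp gate [-90.5 -16.3] z 41.5 phi 16.6 tilt [ 0.0065 -0.0002] F [ 0.1  0.7 -0.5] op 24.1 q [-0.01  0.61  1.85  0.    0.68 -0.23]
now turn rx frac -0.001 shift frac x(down) 0.046 y -0.022 z 0.346
after turn turn rx frac -0.001 shift frac x(down) 0.046 y -0.023 z 0.346
wrist [('blue', [322.0, 345.0], [-69.9, -9.4]), ('blue', [518.0, 336.0], [-99.7, 75.7]), ('red', [492.0, 207.0], [-152.0, 39.7])]
```

View pics/wrist13.png

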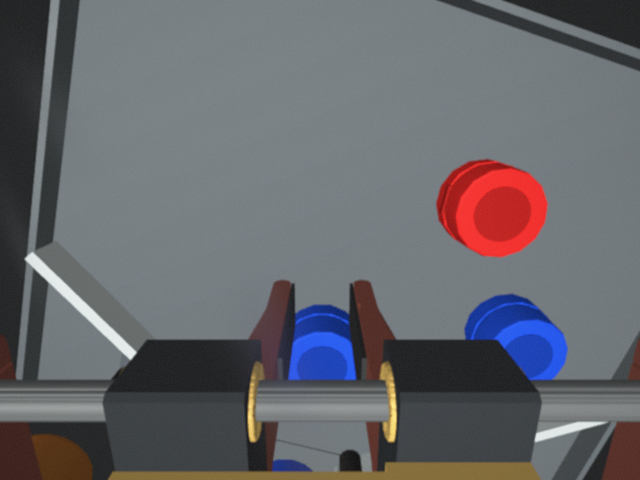

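```bash

python3 -m crank '0 0 0 0.012 -0.007 0.09 0.45; 0 0 0 0.012 -0.007 0.09 0.45; 0 0 0 0.012 -0.007 0.09 0.45; 0 0 0 0 0 0.03 0.45; 0 0 0 0 0 -0.09 0.45; 0.093 0 0 0 0 0 0.45; 0.093 0 0 0 0 0 0.45; 0 0 0 0 0 0 0.45' 10
python3 - <<'E'
from h import *
plan(-20,0,36,0);f=wristcaps("pics/wrist14.png")
E
```

```text
clock: 13.3
ee_pos: [0.5722, -0.0219, 0.0367]
eef_rot: [[0.006, 0.996, -0.086], [0.002, -0.086, -0.996], [-1.0, 0.005, -0.002]]
wrist_force: [-0.1, -0.4, 0.6]
opening: 0.0241
t 13.30 tcp gate [-64.7 -11.8] z 36.7 phi -0.5 tilt [ 0.0053 -0.0023] F [-0.1 -0.4  0.6] op 24.1 q [-0.06  0.62  1.84  0.    0.68  0.02]
now turn rx frac -0.006 shift frac x(down) 0.006 y 0.101 z 0.372
after turn turn rx frac -0.006 shift frac x(down) 0.006 y 0.098 z 0.373
wrist [('blue', [339.0, 448.0], [10.7, -2.9]), ('blue', [332.0, 359.0], [-39.1, -6.2]), ('blue', [533.0, 235.0], [-96.5, 76.2]), ('red', [457.0, 91.0], [-152.6, 40.0])]
```

View pics/wrist14.png

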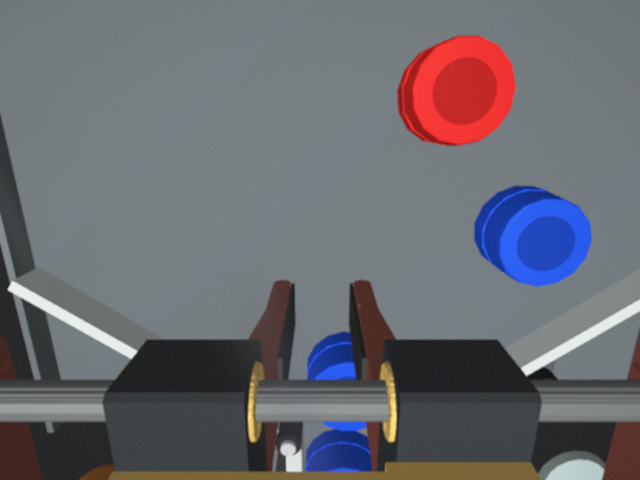

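```bash

python3 -m crank '-0.006 0 0 0.005 0.075 0 0.45; 0 0 0 0 0.005 0.05 0.45; 0 0 0 0 0.005 0.08 0.45; 0 0 0 0 0.005 0.08 0.45; 0 0 0 0 0.003 0.08 0.45; 0 0 0 0 0 0.05 0.45; 0 0 0 0 0 0 0.45' 10
python3 - <<'E'
from h import *
plan(-20,0,36,0);f=wristcaps("pics/wrist15.png")
E
```

```text
clock: 14.22
ee_pos: [0.581, -0.0668, 0.036]
eef_rot: [[0.006, 0.998, -0.07], [0.002, -0.07, -0.998], [-1.0, 0.005, -0.002]]
wrist_force: [1.1, 0.4, -0.3]
opening: 0.024
t 14.22 tcp gate [-20.6   0.5] z 36.0 phi 0.4 tilt [ 0.0055 -0.0022] F [ 1.1  0.4 -0.3] op 24.0 q [-0.14  0.63  1.82  0.    0.69 -0.07]
now turn rx frac 0.004 shift frac x(down) 0.000 y -0.004 z 0.005
after turn turn rx frac 0.004 shift frac x(down) 0.000 y -0.004 z 0.005
wrist [('blue', [295.0, 427.0], [41.9, -11.2]), ('blue', [322.0, 348.0], [-1.2, 1.5]), ('blue', [521.0, 125.0], [-97.1, 76.5]), ('red', [424.0, 10.0], [-135.7, 36.4])]
```

View pics/wrist15.png

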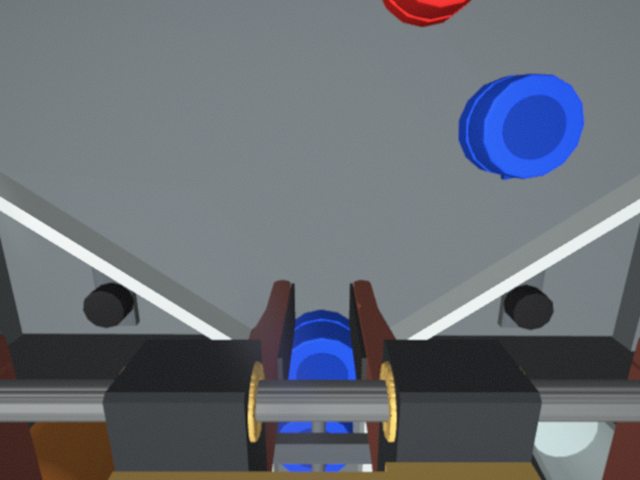

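```bash

python3 -m crank '0 0 0 0 0 -0.12 0.45; 0.004 0 0 0 -0.01 0 1; 0 0 0 0 0 0 1; 0 0 0 0 0 0 1' 5
python3 - <<'E'
from h import *
plan(-5,-0.5,36,0);f=wristcaps("pics/wrist16.png")
E
```

```text
clock: 14.78
ee_pos: [0.5807, -0.0499, 0.0361]
eef_rot: [[0.005, 0.997, -0.075], [0.002, -0.075, -0.997], [-1.0, 0.005, -0.002]]
wrist_force: [-0.6, 0.3, -0.2]
opening: 0.001
t 14.78 tcp gate [-37.5  -1.1] z 36.1 phi 0.1 tilt [ 0.0053 -0.0023] F [-0.6  0.3 -0.2] op 1.0 q [-0.11  0.63  1.82  0.    0.69 -0.04]
now turn rx frac 0.001 shift frac x(down) 0.001 y 0.004 z 0.271
after turn turn rx frac 0.001 shift frac x(down) 0.001 y 0.005 z 0.271
wrist [('blue', [518.0, 170.0], [-96.9, 76.4]), ('red', [432.0, 31.0], [-145.9, 38.8])]
```

View pics/wrist16.png

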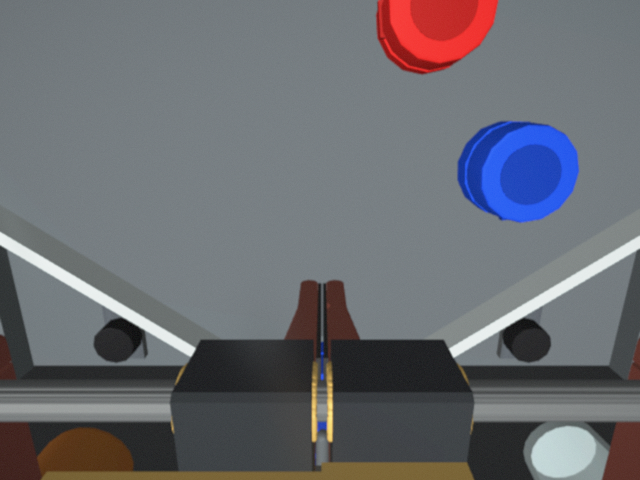

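```bash

python3 -m crank '0 0 0 0 0 0.07 1; 0 0 0 0 0 0.07 1; 0 0 0 0 0 0.06 1; 0 0 0 0 0 0.05 1; 0 0 0 0 0 0.01 1; 0 0 0 0 0 0 1' 5
python3 - <<'E'
from h import *
plan(-3,0,36,0)
f=grab_frame("side");cv2.imwrite("pics/side17.png",cv2.resize(f["image"][60:260,230:470,::-1],None,fx=3,fy=3))
E
```

```text
clock: 15.58
ee_pos: [0.5781, -0.0843, 0.036]
eef_rot: [[0.006, 0.997, -0.076], [0.002, -0.076, -0.997], [-1.0, 0.005, -0.002]]
wrist_force: [-0.3, 0.5, 0.5]
opening: 0.0006
t 15.57 tcp gate [-3. -1.] z 36.0 phi 0.0 tilt [ 0.0054 -0.0023] F [-0.3  0.5  0.5] op 0.6 q [-0.17  0.63  1.82  0.    0.69 -0.09]
now turn rx frac 0.000 shift frac x(down) -0.000 y 0.008 z -0.000
after turn turn rx frac 0.000 shift frac x(down) -0.000 y 0.008 z -0.000
```

View pics/side17.png

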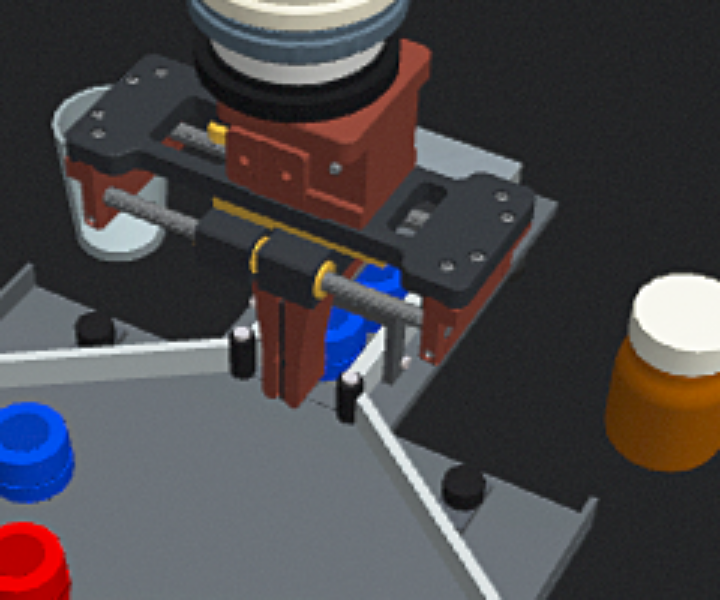

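```bash

python3 -m crank '0 0 0 0 0 -0.1 1; 0 0 0 0 0 -0.15 1; 0 0 0 -0.25 0 0 0.45; 0 0 0 -0.2 0.3 -0.2 0.45; 0.115 0 0 0 0.3 -0.2 0.45; 0.115 0 0 0 0 -0.1 0.45; 0.115 0 0 0 0 0 0.45; 0.115 0 0 0 0 0 0.45' 10
python3 - <<'E'
from h import *
plan(-123,103,36,-46);f=wristcaps("pics/wrist18.png")
E
```

```text
clock: 16.62
ee_pos: [0.6602, 0.014, 0.0919]
eef_rot: [[0.004, 0.686, -0.728], [0.003, -0.728, -0.686], [-1.0, 0.0, -0.005]]
wrist_force: [-0.2, 0.2, 0.3]
opening: 0.0247
t 16.62 tcp gate [-107.3   73.3] z 91.9 phi -42.3 tilt [ 0.0005 -0.0053] F [-0.2  0.2  0.3] op 24.7 q [0.   0.63 1.62 0.   0.88 0.81]
now turn rx frac 0.041 shift frac x(down) 0.466 y 0.095 z -0.263
after turn turn rx frac 0.041 shift frac x(down) 0.466 y 0.078 z -0.269
wrist [('blue', [360.0, 457.0], [10.8, 1.8]), ('blue', [334.0, 276.0], [-97.1, 74.7]), ('red', [220.0, 249.0], [-151.9, 38.0])]
```

```bash

python3 -m crank '0.04 0 0 0 0.035 -0.13 0.45; 0 0 0 0 0.035 -0.14 0.45; 0 0 0 0 0 0 0.45; 0 0 0 0.23 0 0 0.45; 0 0 0 0.22 0 0 0.45; 0 0 0 0 0 0 0.45' 10
python3 - <<'E'
from h import *
plan(-42,18,36,-46);f=wristcaps("pics/wrist19.png")
f=grab_frame("side");cv2.imwrite("pics/side19.png",cv2.resize(f["image"][60:310,180:480,::-1],None,fx=2.4,fy=2.4))
E
```

```text
clock: 17.42
ee_pos: [0.6879, 0.0352, 0.0368]
eef_rot: [[0.002, 0.645, -0.764], [0.003, -0.764, -0.645], [-1.0, -0.001, -0.003]]
wrist_force: [-0.1, -0.0, 0.7]
opening: 0.0242
t 17.43 tcp gate [-130.5   99.3] z 36.8 phi -45.4 tilt [-0.0015 -0.0035] F [-0.1 -0.   0.7] op 24.2 q [0.03 0.74 1.56 0.   0.84 0.9 ]
now turn rx frac 0.006 shift frac x(down) 0.006 y 0.050 z 1.000
after turn turn rx frac 0.006 shift frac x(down) 0.006 y 0.060 z 1.000
wrist [('blue', [335.0, 429.0], [-80.7, 59.4]), ('blue', [328.0, 363.0], [-109.0, 83.0]), ('red', [198.0, 330.0], [-161.6, 54.2])]
```

View pics/wrist19.png

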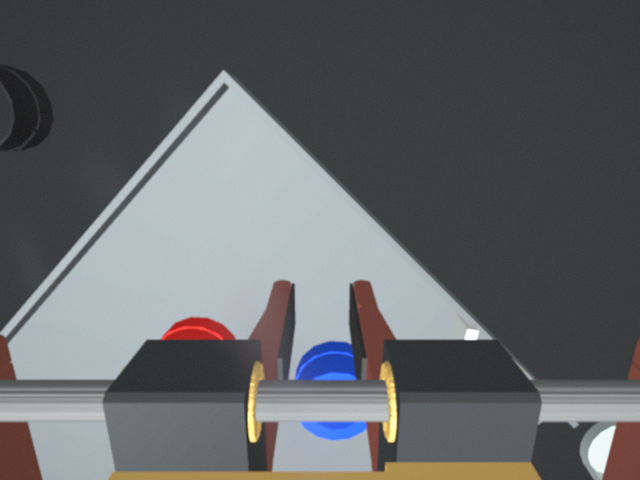

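View pics/side19.png

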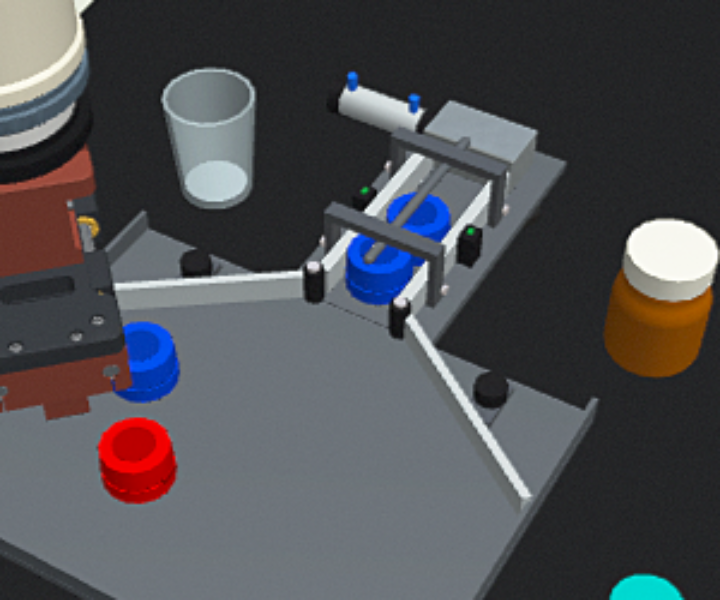

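```bash

python3 -m crank '0 0 0 0 0.042 0 0.45; 0 0 0 0 0 0.06 0.45; 0 0 0 0.003 0 0.1 0.45; 0 0 0 0.003 0 0.1 0.45; 0 0 0 0.003 0 0.1 0.45; 0 0 0 0.003 0 0.1 0.45; 0 0 0 0.003 0 0.1 0.45' 10
python3 - <<'E'
from h import *
plan(-42,18,36,-46);f=wristcaps("pics/wrist20.png")
E
```

```text
clock: 18.4
ee_pos: [0.6403, -0.0155, 0.0403]
eef_rot: [[0.011, 0.645, -0.764], [0.003, -0.764, -0.645], [-1.0, 0.004, -0.011]]
wrist_force: [0.2, 0.4, 0.2]
opening: 0.0242
t 18.40 tcp gate [-76.4  55.7] z 40.3 phi -45.4 tilt [ 0.0044 -0.0106] F [0.2 0.4 0.2] op 24.2 q [-0.04  0.68  1.69  0.01  0.76  0.82]
now turn rx frac 0.006 shift frac x(down) 0.036 y -0.017 z 0.425
after turn turn rx frac 0.006 shift frac x(down) 0.036 y -0.012 z 0.425
wrist [('blue', [322.0, 346.0], [-61.4, 42.1]), ('red', [158.0, 216.0], [-152.5, 37.7])]
```

View pics/wrist20.png

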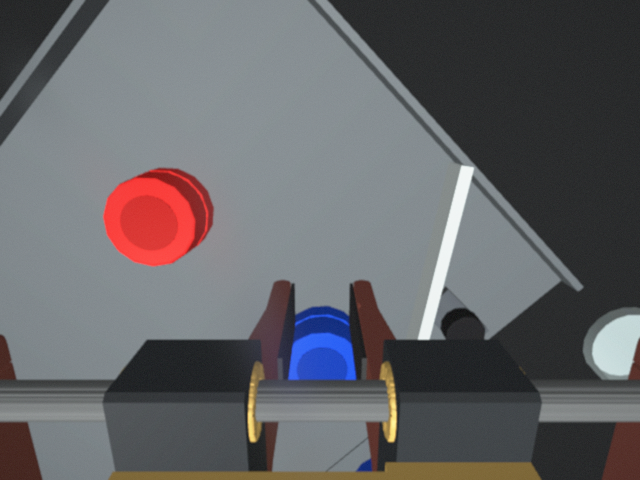

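```bash

python3 -m crank '0 -0.006 0 0.01 -0.004 0.1 0.45; 0 0 0 0.01 -0.004 0.1 0.45; 0 0 0 0.01 -0.004 0.1 0.45; 0 0 0 0 0 0.07 0.45; 0 0 0 0 0 0 0.45; 0 0 0 0 0 -0.09 0.45; 0 0 0 0 0 -0.08 0.45' 10
python3 -m crank '-0.101 0 0 0 0 0 0.45; -0.101 0 0 0 0 0 0.45; -0.101 0 0 0 0 0 0.45; -0.101 0 0 0 0 0 0.45; -0.101 0 0 0 -0.1 0 0.45; 0 0 0 0 0 0 0.45' 10
python3 - <<'E'
from h import *
plan(-20,0,36,0);f=wristcaps("pics/wrist21.png")
E
```

```text
clock: 19.32
ee_pos: [0.618, -0.0323, 0.036]
eef_rot: [[0.002, 0.644, -0.765], [-0.003, -0.765, -0.644], [-1.0, 0.003, 0.001]]
wrist_force: [0.6, 0.1, 0.3]
opening: 0.0241
clock: 20.08
ee_pos: [0.6125, -0.0245, 0.0362]
eef_rot: [[0.006, 0.999, -0.049], [-0.003, -0.049, -0.999], [-1.0, 0.006, 0.003]]
wrist_force: [-0.4, 0.3, 0.1]
opening: 0.0242
t 20.07 tcp gate [-65.2  28.6] z 36.2 phi 1.6 tilt [0.0064 0.0026] F [-0.4  0.3  0.1] op 24.2 q [-0.06  0.66  1.75 -0.    0.73 -0.01]
now turn rx frac 0.018 shift frac x(down) 0.001 y -0.249 z 0.370
after turn turn rx frac 0.018 shift frac x(down) 0.001 y -0.239 z 0.377
wrist [('blue', [285.0, 449.0], [11.2, 13.8]), ('red', [354.0, 94.0], [-152.8, 39.2])]
```

View pics/wrist21.png

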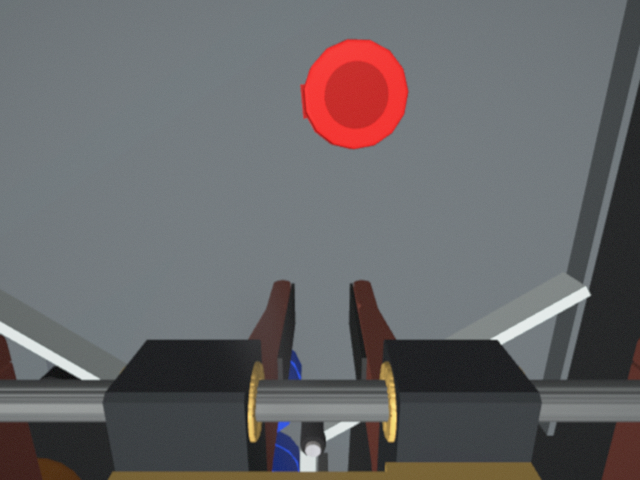

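```bash

python3 -m crank '0.016 0 -0.004 0 -0.11 0 0.45; 0 0 0 0 -0.09 0 0.45; 0 0 0 0 0 0 0.45' 10
python3 - <<'E'
from h import *
plan(-20,0,36,0);f=wristcaps("pics/wrist22.png")
E
```

```text
clock: 20.5
ee_pos: [0.5886, -0.0227, 0.0363]
eef_rot: [[0.001, 0.997, -0.082], [-0.003, -0.082, -0.997], [-1.0, 0.002, 0.003]]
wrist_force: [-0.3, 0.8, 0.3]
opening: 0.0239
t 20.50 tcp gate [-65.2   4.7] z 36.3 phi -0.3 tilt [0.0016 0.0025] F [-0.3  0.8  0.3] op 23.9 q [-0.06  0.63  1.8  -0.    0.7   0.03]
now turn rx frac -0.004 shift frac x(down) 0.002 y -0.037 z 0.377
after turn turn rx frac -0.004 shift frac x(down) 0.002 y -0.039 z 0.376
wrist [('blue', [315.0, 446.0], [9.3, 2.0]), ('blue', [319.0, 361.0], [-38.6, 4.4]), ('red', [413.0, 93.0], [-152.6, 39.9])]
```

View pics/wrist22.png

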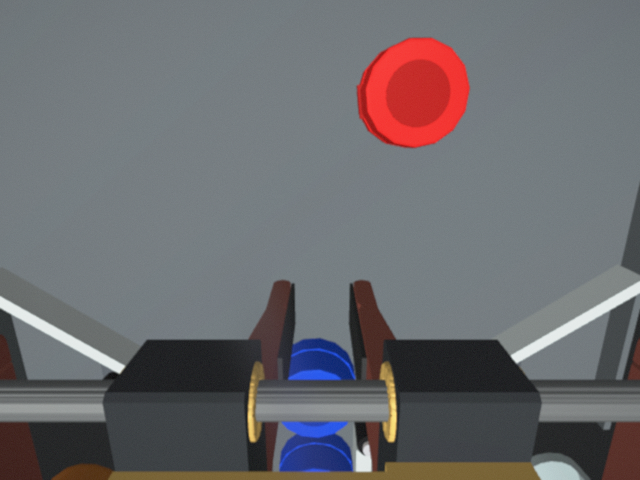

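Cap C sits at about column 318, just left of the finger midpoint (322), so it is nested well. I'll shift toward y≈0 while pushing it into the gate.

```bash

python3 -m crank '-0.003 0 0 0 -0.02 0.05 0.45; 0 0 0 0 -0.008 0.08 0.45; 0 0 0 0 -0.008 0.08 0.45; 0 0 0 0 -0.005 0.08 0.45; 0 0 0 0 0 0.06 0.45; 0 0 0 0 0 0 0.45' 10
python3 - <<'E'
from h import *
plan(-20,-0.5,36,0);f=wristcaps("pics/wrist23.png")
E
```

```text
clock: 21.3
ee_pos: [0.5812, -0.0682, 0.0367]
eef_rot: [[0.003, 0.997, -0.079], [-0.003, -0.079, -0.997], [-1.0, 0.003, 0.003]]
wrist_force: [1.2, -0.1, -0.7]
opening: 0.0241
t 21.30 tcp gate [-19.2   0.8] z 36.7 phi -0.1 tilt [0.0034 0.0025] F [ 1.2 -0.1 -0.7] op 24.1 q [-0.14  0.63  1.81 -0.    0.69 -0.05]
now turn rx frac -0.001 shift frac x(down) 0.006 y -0.011 z -0.006
after turn turn rx frac -0.001 shift frac x(down) 0.006 y -0.011 z -0.006
wrist [('blue', [322.0, 347.0], [0.5, 1.7]), ('red', [419.0, 8.0], [-134.7, 36.2])]
```

View pics/wrist23.png

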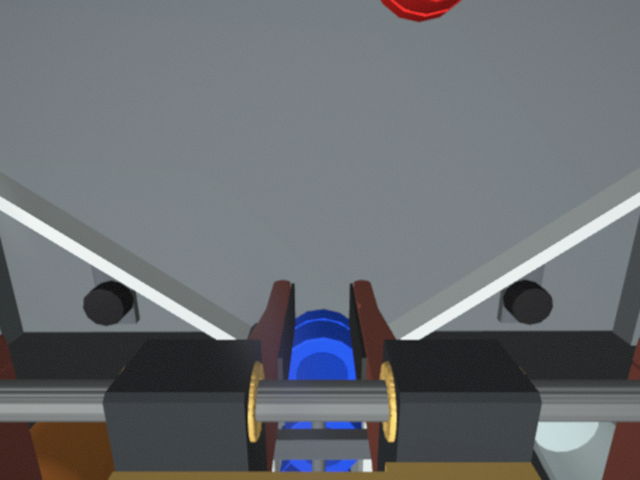

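```bash

python3 -m crank '0 0 0 0 0 -0.13 0.45; 0 0 0 0.003 -0.012 0 1; 0 0 0 0 0 0 1; 0 0 0 0 0 0 1' 5
python3 - <<'E'
from h import *
plan(-4,-0.5,36,0)
E
```

```text
clock: 21.85
ee_pos: [0.5811, -0.0499, 0.0362]
eef_rot: [[0.003, 0.997, -0.077], [-0.003, -0.077, -0.997], [-1.0, 0.003, 0.002]]
wrist_force: [0.2, 0.3, -0.5]
opening: 0.0009
t 21.85 tcp gate [-37.5  -0.7] z 36.2 phi -0.0 tilt [0.0034 0.0024] F [ 0.2  0.3 -0.5] op 0.9 q [-0.1   0.63  1.82 -0.    0.69 -0.02]
now turn rx frac -0.000 shift frac x(down) 0.002 y 0.001 z 0.279
after turn turn rx frac -0.000 shift frac x(down) 0.002 y 0.001 z 0.279
```

```bash

python3 -m crank '0 0 0 0 0 0.07 1; 0 0 0 0 0 0.07 1; 0 0 0 0 0 0.06 1; 0 0 0 0 0 0.05 1; 0 0 0 0 0 0.01 1; 0 0 0 0 0 0 1' 5
python3 - <<'E'
from h import *
plan(-3,0,36,0)
f=grab_frame("side");cv2.imwrite("pics/side24.png",cv2.resize(f["image"][60:260,230:470,::-1],None,fx=3,fy=3))
E
python3 -m crank '0 0 0 0 0 -0.1 1; 0 0 0 0 0 -0.2 1; 0 0 0 -0.3 0 0 1; 0 0 0 -0.3 0 -0.4 1;0 0 0 -0.3 0 -0.4 1;0 0 0 0 0 -0.4 1; 0 0 0 0 0 0 1' 5
python3 - <<'E'
from h import *
state()
f=grab_frame("side");cv2.imwrite("pics/side25.png",cv2.resize(f["image"][60:310,180:480,::-1],None,fx=2.4,fy=2.4))
f=grab_frame("top");cv2.imwrite("pics/top25.png",f["image"][:,:,::-1])
E
```

```text
clock: 22.6
ee_pos: [0.5785, -0.0842, 0.0363]
eef_rot: [[0.003, 0.997, -0.078], [-0.003, -0.078, -0.997], [-1.0, 0.004, 0.002]]
wrist_force: [-0.7, 0.6, 0.5]
opening: 0.0005
t 22.60 tcp gate [-3.1 -0.7] z 36.3 phi -0.1 tilt [0.0035 0.0024] F [-0.7  0.6  0.5] op 0.5 q [-0.16  0.63  1.82 -0.    0.69 -0.08]
now turn rx frac -0.001 shift frac x(down) 0.003 y 0.006 z 0.001
after turn turn rx frac -0.001 shift frac x(down) 0.003 y 0.006 z 0.001
clock: 23.52
ee_pos: [0.5923, 0.1066, 0.1474]
eef_rot: [[0.004, 0.997, -0.077], [-0.001, -0.077, -0.997], [-1.0, 0.004, 0.0]]
wrist_force: [-0.2, 0.0, 0.1]
opening: 0.0005
t 23.52 tcp gate [-194.4   -1.5] z 147.4 phi -0.0 tilt [0.0037 0.0003] F [-0.2  0.   0.1] op 0.5 q [ 0.16  0.48  1.74 -0.    0.92  0.24]
```

View pics/side25.png

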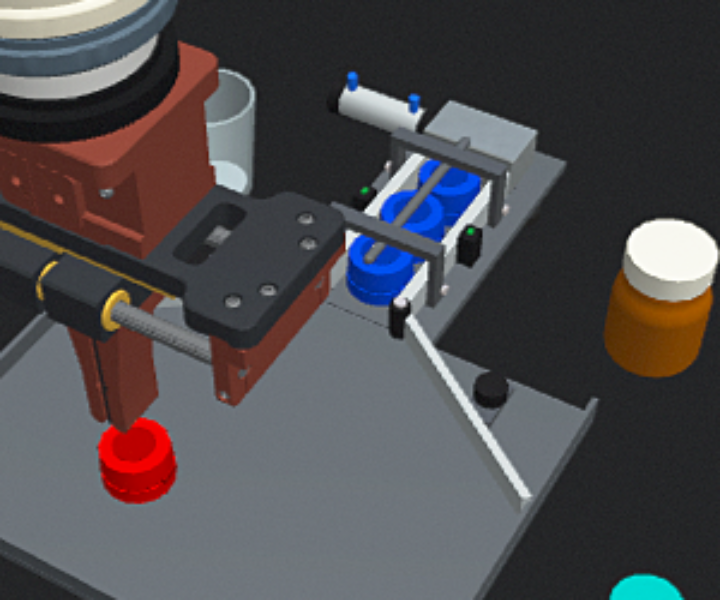

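View pics/top25.png

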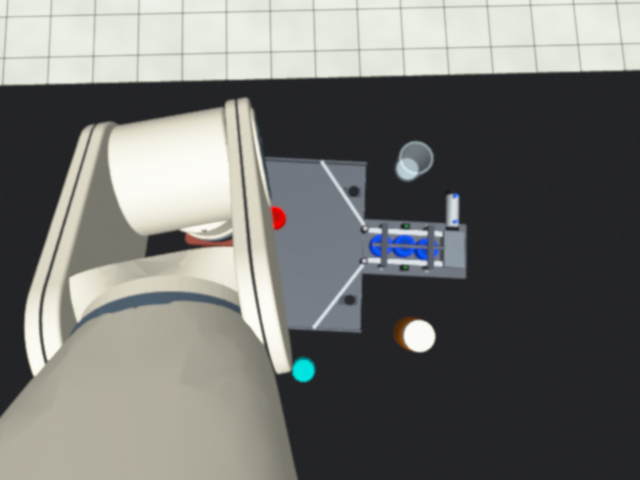

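```bash
python3 - <<'E'
from h import *
f=grab_frame("top");h=cv2.cvtColor(f["image"],cv2.COLOR_RGB2HSV);m=cv2.inRange(h,(105,130,50),(130,255,255))[232:260,340:445]
ys,xs=np.nonzero(m);u=xs.min()+340;v=ys[xs==xs.min()].mean()+232
print("cols",u,xs.max()+340,"rear edge",tog(ray(f,u,v,.054)),tog(ray(f,u,v,.030)),"post",tog(ray(f,364.7,228.7,.052)),tog(ray(f,364,261,.052)))
cv2.imwrite("pics/top26.png",cv2.resize(f["image"][210:290,340:480,::-1],None,fx=5,fy=5,interpolation=cv2.INTER_CUBIC))
E
```

```text
cols 369 438 rear edge [ 7.92927662 -5.53715686] [11.23300001 -2.62626972] post [ 0.17667957 23.21576776] [  0.76454075 -30.49754352]
```

View pics/top26.png

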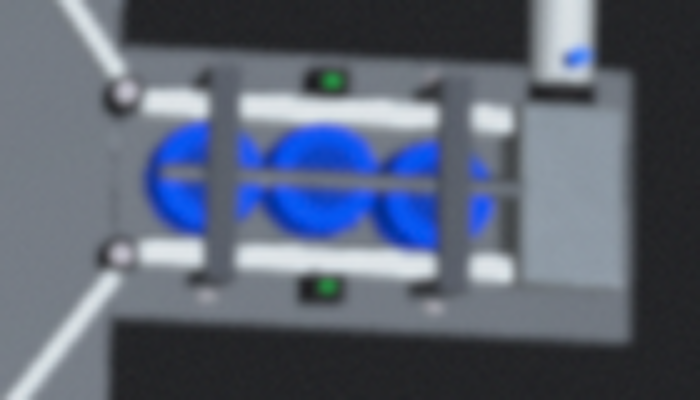

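The rear edge of the last cap is about 8 mm past the gate centre, so its own centre is at about 27 mm. All three caps are fully in the track and the robot is clear of everything, so I'm handing in.

```bash
python3 -c "
from bench import order
print(order.finish_job())"
```

```text
the job is handed in; nothing more can be done
None
```

The three blue caps are in the track, pushed in one at a time. I handed the job in at about 24 s, and no verdict was reported.

**How it went:** I swept each cap flat to the gate mouth, nested between the part-open fingertips. I then squared up to the gate and pushed it in with the fingers closed, to about 26 mm past the gate. In each case I saw the earlier cap clear of the gate before the next one went in.

**Last checks:**
- **Caps:** The final top and side pictures show the three blue caps in a row between the rails. The rear edge of the last one is about 8 mm past the gate, so its centre is at about 27 mm (19 mm needed).
- **Red cap:** It was not touched. It stands about 150 mm short of the gate.
- **Jar and beaker:** Both look to be where they started.
- **Forces:** The wrist force was about 1.5 N or less in every reading I took.
- **Robot:** The arm is raised and clear of everything.

**Disagreement:** The cameras placed things 2–5 mm apart. I moved my gate estimate 2 mm sideways and 1 mm along the track to match the wrist camera, and all three caps then went through the gate without catching.

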